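Flip the shared cover of a twin pastry case

ROBOT

A 6-joint arm with a two-finger parallel gripper is mounted at the origin on the work surface. World frame = base frame: x ahead of the robot, y to its left, z up, the work surface at z = 0. Lengths are in m, angles in degrees, forces in N, time in s.
With the tool pointing down it reaches from about 0.375 to 0.75 m from the base axis. Payload 9 kg.
Tool frame: the origin (TCP) lies where the fingers leave the gripper's body, on its centre line; the fingertips stand 73 mm ahead of it and the grasp point (between the pads) lies 54 mm ahead of it (robot.tip_reach is the distance from the TCP to the fingertips, in m); z points along the fingers, y is the direction in which the jaws open and shut (so a half turn about z gives the same grasp; the last joint's range is limited). The gripper opens to 85 mm and grips with 20 to 120 N. Pads are 22 mm wide; open, the fingers measure 114 mm over their backs; the gripper's body (76 mm by 85 mm) begins 54 mm behind the grasp point. The pads swing forward as they close: fully open they stand 13 mm farther back than shut.
Start: joints at [52.271, 5.964, 5.575, 89.605, 0, 77.527], TCP at [0.256, 0.543, 0.304] pointing down, gripper open.
Joint ranges: [-171.21, 171.21], [-48.23, 106.86], [-62.78, 66.21], [-105.2, 120.99], [-86.42, 89.51], [-180, 180]. Speed limits (degrees/s): [127.2, 127.2, 147.25, 180, 180, 180].

INTERFACE

Orientations are given as [roll, pitch, yaw] about the fixed x, y, z axes, in that order (R = Rz(yaw) Ry(pitch) Rx(roll)).
In Python, from plant import robot gives the robot as it stands. Calls block until the motion is done:
- robot.move_pose(position, orientation): joint-space move of the TCP to a pose.
- robot.line_to(position, vel=0.15, rotation=None, guard=None): straight line of the TCP; rotation=None keeps the orientation; vel is the mean speed in m/s. With guard (N) it stops when the force on the tool has changed by that much, and returns True; else False.
- robot.goto_joints(angles): joint-space move.
- robot.set_gripper(opening): finger opening in m; the grip force is fixed at half the most; returns when the fingers have stopped.
- robot.pause(seconds).
- robot.ik(position, orientation): joint angles nearest the present ones, or None.
- robot.observe(): the state.
- robot.grab_frame(name): name is "side" or "top"; returns the picture (480x640x3 uint8, blue, green, red); there is no depth.
- robot.get_calibration(name): a dict with "vertical_fov" (degrees; the focal length in pixels is half the picture's height over the tangent of half this angle, whatever the lens; pixels are square), "cx", "cy" (the principal point, pixels), "rvec" (rotation vector, rad) and "tvec" (3), from world to camera coordinates, as OpenCV has them. Camera axes: x right, y down, z forward; pixel columns grow to the right and rows downward; lengths in m; the calibration is good to about 2 mm. A picture is of the moment at which its call begins. get_calibration takes no time and is no camera call.
A pose or a line that the arm cannot do raises robot.IKError and nothing moves.
- robot.job_done(): hands the job in, once; it reports no verdict.
The state is a dict: "time": time; "q": joint angles; "qvel": joint speeds; "joint_torque": joint torques, N m; "tool_pos": TCP position; "tcp_rot": TCP orientation; "ft_force": force on the tool from outside, world axes, zero at the start; "torque": the same for the moment, N m; "gripper_width": finger opening in m.
Only numpy, scipy, OpenCV 4.12 (cv2) and the standard library are available. Lean on these libraries where they do the work, as an engineer would, in place of code of your own. Each camera call takes 0.05 s, during which the arm holds its last target.

TASK

Open the left tray (the one with round buns) of the twin pastry case for serving: with the fingertips, push the shared cover up by its red tab, over the middle spine, and press it down flat on the right tray. Never pinch the cover between the fingers, and leave the sugar jar, tea glass and shaker standing where they are. Finish with the hand clear of everything.

Things in the scene. Friction and masses are not known exactly. Their poses are not given: they have to be found in the camera images.
- case: Twin pastry case, fixed to the counter: an open wooden box 200 mm long (its x, along the spine), 310 mm wide (its y) and 60 mm high to the rim, split by the spine into two trays: left (+y, round buns) and right (-y, brown squares). Origin at the centre of its underside, on the counter; its x axis runs along the spine, its y axis points to the left tray, z up.
- spine_mid (a point): Middle of the spine, on the hinge axis of the cover, 64 mm above the counter; axes as the case. The hinge axis runs along x.
- cover (a joint): Angle of the cover about the hinge: 0 = flat on the left tray, 1.57 = upright, 3.14 = flat on the right tray (end stops at 0 and 3.14). It starts a little ajar over the left tray. The hinge is stiff (about 0.22 N m), so the cover (about 140 g) stays at any angle where it is left; 2 to 4 N square to the cover at the tab moves it.
- tab_edge (a point): Middle of the outer edge of the cover's red tab, half-way through its 8 mm thickness, 190 mm from the hinge axis; moves with the cover. y points from the hinge to the tab, x along the spine. The tab is 70 mm wide, at mid-length, and sticks out 35 mm past the white leaf and the case wall, on either side; below it there is free space down to the counter.
- leaf_mid (a point): Centre of the rigid white leaf of the cover, half-way through its 8 mm thickness, 81.5 mm from the hinge axis; axes as tab_edge. The leaf is 200 mm along the spine and reaches 155 mm from the hinge axis, which lies half-way through its thickness. Flat on either tray, its underside is 60 mm and its upper side 68 mm above the counter. Fingers pressing on both of its (or its tab's) faces at once count as a pinch.
- jar: Blue sugar jar with wooden cap, 64 mm across, 100 mm tall, loose, beyond the case; origin at the centre of its underside, z up.
- shaker: Steel shaker, 52 mm across, 100 mm tall, loose, beyond the case; origin at the centre of its underside, z up.
- glass: Amber tea glass, 60 mm across, 85 mm tall, loose, off the far right corner of the case; origin at the centre of its underside, z up.

How it is judged:
By the outcome, as a careful person would: the job done as asked, in the order asked, and still so for the second after the job is handed in, with the robot touching nothing.
It also fails if it takes over 56 s, if anything falls off the work surface, if the arm or the gripper's body presses on something with over 40 N, if the wrist force passes 120 N, or if a joint passes its speed limit or range.

## Working session

There is one attempt and no reset: what is moved stays moved. The work goes in short steps, each a Python script; the robot and the scene stay as the last script left them, time stands still between calls to the robot, and variables do not carry over. Pictures are saved under pics/ and viewed, and the job is handed in when it is done.

```bash
mkdir -p pics; ls; python3 - <<'E'
from plant import robot
import cv2
for n in("side","top"):
    cv2.imwrite(f"pics/{n}0.png",robot.grab_frame(n)); print(n,robot.get_calibration(n))
print(robot.observe(), robot.tip_reach)
E
```

```text
pics
side {'vertical_fov': 43.070307128750805, 'cx': 320.92096955410847, 'cy': 239.2006897683558, 'rvec': array([ 2.21830794, -1.02179262,  0.39969038]), 'tvec': array([-0.44142927,  0.4038581 ,  0.73398898])}
top {'vertical_fov': 55.39753485783427, 'cx': 323.04398916298106, 'cy': 234.44351929862304, 'rvec': array([ 1.95242212, -2.25207739,  0.25385006]), 'tvec': array([0.07151646, 0.64190629, 0.80461173])}
{'time': 0.1, 'q': array([ 5.22717110e+01,  5.99465985e+00,  5.52944397e+00,  8.96040705e+01,
       -4.83763906e-04,  7.75277940e+01]), 'qvel': array([-0.064496  , -0.08951631,  0.18555071,  0.12863736,  0.08606819,
        0.00773482]), 'joint_torque': array([ 7.51771324e-03, -5.58207107e+01,  5.04719853e+01,  1.30928628e-02,
       -1.48319236e-04, -1.57283108e-05]), 'tool_pos': array([0.2558427 , 0.54247423, 0.30318562]), 'tcp_rot': array([-1.79932244e+02, -1.44911488e-02,  1.54743909e+02]), 'ft_force': array([-0.6039423 ,  0.61959937,  0.65103739]), 'torque': array([-0.01281242,  0.01689308,  0.02422599]), 'gripper_width': 0.08500472352844266} 0.0726
```

View pics/side0.png

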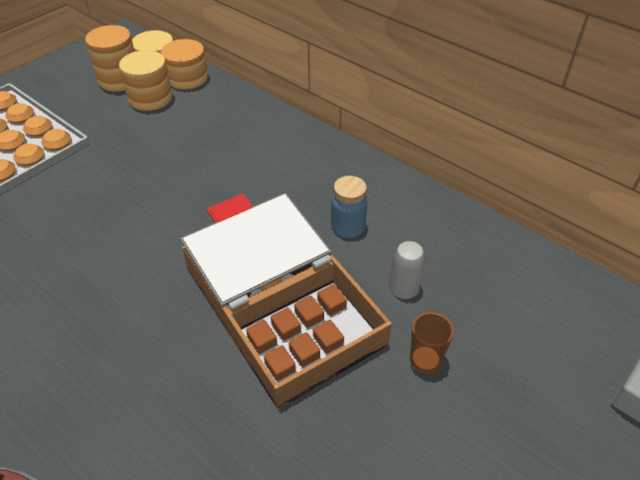

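View pics/top0.png

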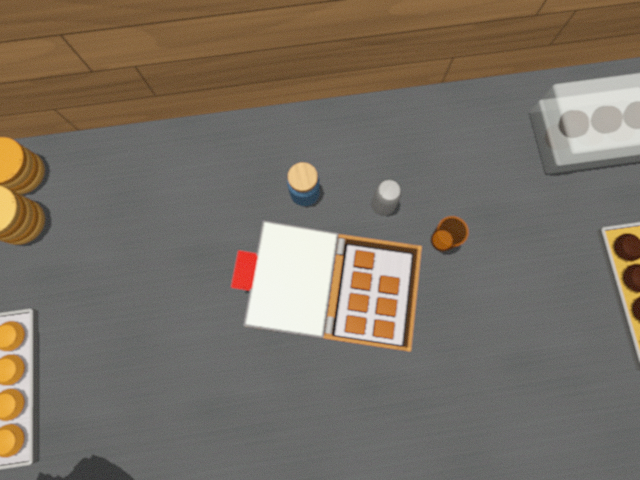

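Side view: the cover sits slightly ajar over the left tray, and the red tab is at about (232,208). Top view: leaf corners are about (263,223), (337,234), (323,336) and (246,327), the tab is near (244,271), and the right rim corners are near (421,244) and (411,349).

```bash
cat > h.py <<'E'
import numpy as np, cv2
def cam(c):
    f=240/np.tan(np.radians(c["vertical_fov"])/2)
    K=np.array([[f,0,c["cx"]],[0,f,c["cy"]],[0,0,1]]); R=cv2.Rodrigues(c["rvec"])[0]
    return K,R,np.array(c["tvec"])
def plane(c,px,z):
    K,R,t=cam(c); d=R.T@np.linalg.solve(K,[px[0],px[1],1]); o=-R.T@t
    return o+d*(z-o[2])/d[2]
def tri(c1,p1,c2,p2):
    P=[cam(c)[0]@np.c_[cam(c)[1],cam(c)[2]] for c in(c1,c2)]
    X=cv2.triangulatePoints(P[0],P[1],np.array(p1,float).reshape(2,1),np.array(p2,float).reshape(2,1))
    return (X[:3]/X[3]).ravel()
def proj(c,X):
    K,R,t=cam(c); p=K@(R@np.array(X)+t); return p[:2]/p[2]
def big(mask):
    cs,_=cv2.findContours(mask.astype(np.uint8),cv2.RETR_EXTERNAL,cv2.CHAIN_APPROX_NONE)
    return max(cs,key=cv2.contourArea)
def quad(c):
    h=cv2.convexHull(c)
    for e in np.arange(2,30,.5):
        a=cv2.approxPolyDP(h,e,True)
        if len(a)<=4: return a[:,0].astype(float)
E
python3 - <<'E'
from h import *
from plant import robot
for n in("side","top"):
    im=cv2.imread(f"pics/{n}0.png"); b,g,r=[im[...,i].astype(int) for i in range(3)]
    hsv=cv2.cvtColor(im,cv2.COLOR_BGR2HSV)
    w=(im.min(2)>215); w[:, :120]=0; w[:,480:]=0
    red=(r>150)&(g<60)&(b<60)
    brown=(hsv[...,0]<20)&(hsv[...,1]>90)&(hsv[...,2]>60); brown[:190]=0
    print(n,"leaf",quad(big(w)).tolist(),"red",quad(big(red)).tolist())
    c=robot.get_calibration(n)
    bl=(hsv[...,0]>95)&(hsv[...,0]<125)&(hsv[...,1]>100); print("blue",cv2.boundingRect(big(bl)))
    x0,y0,x1,y1=((170,180,470,410) if n=="side" else (220,150,480,360))
    cv2.imwrite(f"pics/{n}_z.png",cv2.resize(im[y0:y1,x0:x1],None,fx=2.6,fy=2.6,interpolation=cv2.INTER_CUBIC))
E
```

```text
side leaf [[285.0, 195.0], [327.0, 249.0], [223.0, 300.0], [184.0, 238.0]] red [[217.0, 220.0], [214.0, 220.0], [207.0, 209.0], [211.0, 210.0]]
blue (361, 217, 3, 2)
top leaf [[265.0, 223.0], [335.0, 235.0], [320.0, 334.0], [246.0, 322.0]] red [[239.0, 252.0], [254.0, 254.0], [247.0, 290.0], [233.0, 286.0]]
blue (289, 184, 30, 22)
```

View pics/top_z.png

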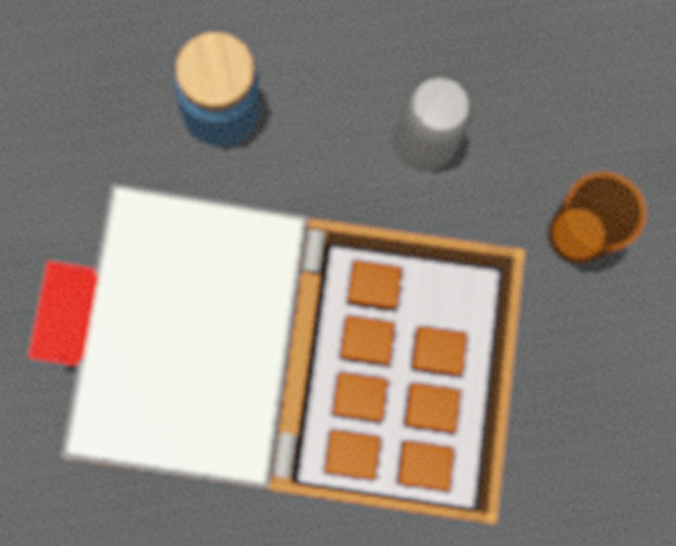

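View pics/side_z.png

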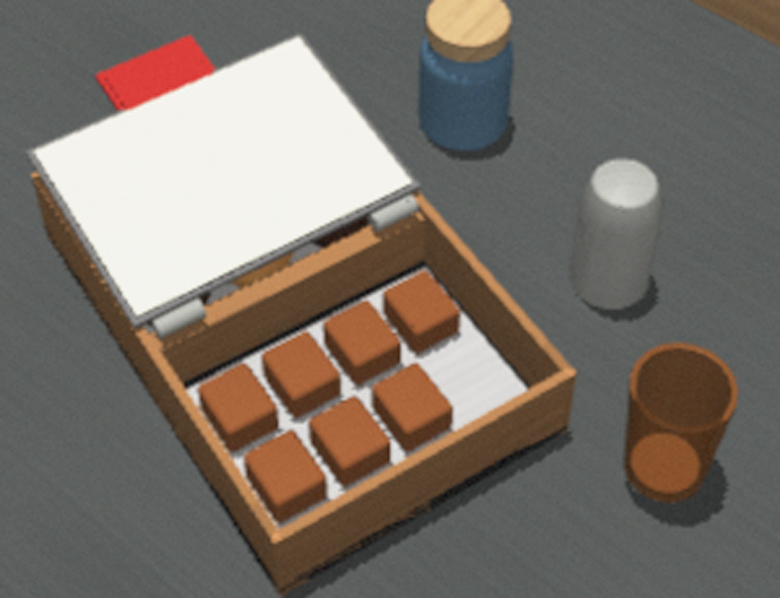

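```bash
python3 - <<'E'
from h import *
from plant import robot
ct,cs=robot.get_calibration("top"),robot.get_calibration("side")
T=lambda p:np.array(p)/2.6+[220,150]
S=lambda p:np.array(p)/2.6+[170,180]
np.set_printoptions(precision=4,suppress=True)
pts=dict(LoF=((113,187),(300,38)),LoN=((65,457),(32,152)),LhN=((270,484),(137,320)),LhF=((305,217),(415,187)),
 TN=((30,360),(98,75)),TF=((47,262),(191,37)),RF=((524,249),(575,373)),RN=((496,521),(280,541)))
X={}
for k,(a,b) in pts.items():
    X[k]=tri(ct,T(a),cs,S(b)); print(k,X[k],np.linalg.norm(proj(ct,X[k])-T(a)))
for k,a,b,z in(("jar",(215,70),(469,20),.1),("shaker",(441,104),(624,185),.1),("glass",(605,212),(682,388),.085)):
    print(k,plane(ct,T(a),z),plane(cs,S(b),z),tri(ct,T(a),cs,S(b)))
for k in("RF","RN"): print(k,plane(ct,T(pts[k][0]),.06),plane(cs,S(pts[k][1]),.06))
rF,rN=[(plane(ct,T(pts[k][0]),.06)+plane(cs,S(pts[k][1]),.06))/2 for k in("RF","RN")]
ex=(rF-rN); print(np.linalg.norm(ex)); ex/=np.linalg.norm(ex); ey=np.array([-ex[1],ex[0],0])
yaw=np.degrees(np.arctan2(ex[1],ex[0])); o=(rF+rN)/2+ey*.155; print("case",o,yaw)
for k in X: d=X[k]-o; print(k,"case frame",d@ex,d@ey,X[k][2])
E
```

```text
LoF [0.686  0.0885 0.0805] 0.9585792870076983
LoN [0.4972 0.1425 0.085 ] 1.5499926330231393
LhN [0.457  0.005  0.0722] 0.23672927898626764
LhF [ 0.6453 -0.0481  0.0655] 0.019663480419865566
TN [0.568  0.1591 0.0885] 1.8666771876001917
TF [0.6361 0.1416 0.0845] 1.0330197577592664
RF [ 0.5992 -0.2062  0.0613] 0.16843069000988023
RN [ 0.4105 -0.1504  0.0618] 1.1197215159802825
jar [0.7569 0.0032 0.1   ] [0.7582 0.0001 0.1   ] [0.7593 0.0021 0.0976]
shaker [ 0.7073 -0.157   0.1   ] [ 0.7051 -0.1616  0.1   ] [ 0.7099 -0.1587  0.0935]
glass [ 0.6135 -0.2639  0.085 ] [ 0.6152 -0.265   0.085 ] [ 0.6145 -0.2647  0.0849]
RF [ 0.5992 -0.2063  0.06  ] [ 0.6002 -0.2059  0.06  ]
RN [ 0.4088 -0.1495  0.06  ] [ 0.4121 -0.1503  0.06  ]
0.1974008367699046
case [ 0.5492 -0.0294  0.06  ] -16.5399873582999
LoF case frame 0.09763167530109779 0.15200047066801997 0.08049373139362649
LoN case frame -0.09877450379583831 0.15005357004749356 0.08498617941320774
LhN case frame -0.09818202404548249 0.006805485830001423 0.07219693093205021
LhF case frame 0.09751153809496171 0.009448596238532043 0.06553682325098471
TN case frame -0.03566253071620017 0.18611989158044281 0.08852286964092866
TF case frame 0.03463892315978451 0.18871798946500196 0.08454351489052986
RF case frame 0.09829284123617424 -0.15524573365661032 0.061291807516679626
RN case frame -0.09851449676346874 -0.1554755193090948 0.06182337270388441
```

```bash
cat >> h.py <<'E'
from scipy.spatial.transform import Rotation as Ro
YAW=-16.5; H=np.array([0.549,-0.029,0.064])
C=Ro.from_euler('z',YAW,degrees=True).as_matrix()
def case2w(p): return C@np.array(p)+np.array([H[0],H[1],0])
def tool(tip,alpha,beta,spin,reach=0.0726):
    """tip in case frame (z over counter); alpha: down tilt; beta: heading off -y, toward coming from -x; spin about tool z.
    returns TCP pos world, rpy"""
    a,b=np.radians([alpha,beta])
    d=np.array([np.cos(a)*np.sin(b),-np.cos(a)*np.cos(b),-np.sin(a)])
    side=np.array([np.cos(b),np.sin(b),0])  # horizontal, perpendicular to d
    M=np.c_[np.cross(side,d),side,d]@Ro.from_euler('z',spin,degrees=True).as_matrix()
    W=C@M
    return case2w(np.array(tip)-reach*d), Ro.from_matrix(W).as_euler('xyz',degrees=True)
E
python3 - <<'E'
from h import *
from plant import robot
np.set_printoptions(precision=1,suppress=True)
for z in (0.055,0.20):
  for al in(0,15,30,45,60,75,90):
    for be in(0,20,40):
      out=[]
      for sp in(0,90,180,270):
        y=.172 if z<.1 else .08
        p,r=tool([0,y,z],al,be,sp); q=robot.ik(p.tolist(),r.tolist())
        out.append(f"{sp}:{np.round(q).astype(int).tolist()}" if q is not None else f"{sp}:None")
      print(z,al,be,*out)
ct=robot.get_calibration("top")
for px in((25,310),(30,465),(30,200)): print(plane(ct,px,.0))
E
```

```text
0.055 0 0 0:None 90:None 180:None 270:None
0.055 0 20 0:None 90:None 180:None 270:None
0.055 0 40 0:None 90:None 180:None 270:None
0.055 15 0 0:None 90:None 180:None 270:None
0.055 15 20 0:[26, 68, 41, 118, -63, 148] 90:[26, 68, 41, 118, -63, -122] 180:[26, 68, 41, 118, -63, -32] 270:[26, 68, 41, 118, -63, 58]
0.055 15 40 0:[28, 35, -3, 69, -74, 108] 90:[28, 35, -3, 69, -74, -162] 180:[28, 35, -3, 69, -74, -72] 270:[28, 35, -3, 69, -74, 18]
0.055 30 0 0:None 90:None 180:None 270:None
0.055 30 20 0:[24, 48, 22, 95, -54, 126] 90:[24, 48, 22, 95, -54, -144] 180:[24, 48, 22, 95, -54, -54] 270:[24, 48, 22, 95, -54, 36]
0.055 30 40 0:[25, 22, -11, 60, -60, 94] 90:[25, 22, -11, 60, -60, -176] 180:[25, 22, -11, 60, -60, -86] 270:[25, 22, -11, 60, -60, 4]
0.055 45 0 0:[17, 50, 33, 102, -36, 133] 90:[17, 50, 33, 102, -36, -137] 180:[17, 50, 33, 102, -36, -47] 270:[17, 50, 33, 102, -36, 43]
0.055 45 20 0:[20, 33, 10, 82, -43, 113] 90:[20, 33, 10, 82, -43, -157] 180:[20, 33, 10, 82, -43, -67] 270:[20, 33, 10, 82, -43, 23]
0.055 45 40 0:[21, 14, -14, 60, -45, 86] 90:[21, 14, -14, 60, -45, 176] 18
[... 2999 characters left out ...]
, -15, -94] 270:[0, 2, -3, 84, -15, -4]
0.2 75 40 0:[-1, -5, -10, 79, -14, 65] 90:[-1, -5, -10, 79, -14, 155] 180:[-1, -5, -10, 79, -14, -115] 270:[-1, -5, -10, 79, -14, -25]
0.2 90 0 0:[-8, 1, -3, 86, 0, 98] 90:[-8, 1, -3, 86, 0, -172] 180:[-8, 1, -3, 86, 0, -82] 270:[-8, 1, -3, 86, 0, 8]
0.2 90 20 0:[-8, 1, -3, 86, 0, 78] 90:[-8, 1, -3, 86, 0, 168] 180:[-8, 1, -3, 86, 0, -102] 270:[-8, 1, -3, 86, 0, -12]
0.2 90 40 0:[-8, 1, -3, 86, 0, 58] 90:[-8, 1, -3, 86, 0, 148] 180:[-8, 1, -3, 86, 0, -122] 270:[-8, 1, -3, 86, 0, -32]
[0.6 0.6 0. ]
[0.3 0.6 0. ]
[0.8 0.6 0. ]<sys>:0: UserWarning: Gimbal lock detected. Setting third angle to zero since it is not possible to uniquely determine all angles.
```

```bash
cat >> h.py <<'E'
HALF=0.011; HZ=0.064
def sched(th):
    al=float(np.interp(th,[40,130],[30,90])); be=float(np.interp(al,[30,60],[20,0])); return al,be
def corner_pose(cy,cz,al,be,x=0.0,off=0.0,back=0.0):
    """tool pose with the upper tip corner at case (x,cy,cz), moved off (below, along -n) and back along -d"""
    a,b=np.radians([al,be])
    d=np.array([np.cos(a)*np.sin(b),-np.cos(a)*np.cos(b),-np.sin(a)])
    side=np.array([np.cos(b),np.sin(b),0]); n=np.cross(d,side); n*=np.sign(n[2]) if abs(n[2])>1e-9 else 1
    if al>89.9: n=np.array([0,-1.,0])
    return tool(np.array([x,cy,cz])-n*(HALF+off)-d*back,al,be,0)
def follow(th,lead=0.0,ins=0.018,off=0.0,back=0.0):
    t=np.radians(th); u=np.array([np.cos(t),np.sin(t)]); v=np.array([-u[1],u[0]])
    al,be=sched(th); ae=np.degrees(np.arctan2(np.tan(np.radians(al)),np.cos(np.radians(be)))) if al<89.9 else 90
    if th<ae:
        p=.190*u-.004*v; a=np.radians(ae); p=p+ins*np.array([-np.cos(a),-np.sin(a)])
    else: p=(.190-ins)*u-.004*v
    return corner_pose(p[0],p[1]+HZ,al,be,off=off,back=back)
E
python3 - <<'E'
from h import *
from plant import robot
np.set_printoptions(precision=3,suppress=True)
def s(n,pr):
    q=robot.ik(pr[0].tolist(),pr[1].tolist()); print(n,pr[0],pr[1],None if q is None else np.round(q))
for bk in(.03,.05,.07): s(f"back{bk}",follow(5,off=.01,back=bk))
for th in range(5,181,15): s(th,follow(th))
E
```

```text
back0.03 [0.592 0.237 0.1  ] [180.   60.   93.5] [ 27.  53.  30. 102. -53. 131.]
back0.05 [0.591 0.255 0.11 ] [180.   60.   93.5] [ 28.  55.  34. 105. -52. 132.]
back0.07 [0.59  0.272 0.12 ] [180.   60.   93.5] [ 29.  57.  38. 108. -51. 134.]
5 [0.594 0.206 0.094] [180.   60.   93.5] [ 24.  49.  23.  97. -54. 127.]
20 [0.592 0.197 0.143] [180.   60.   93.5] [ 24.  44.  22.  99. -54. 126.]
35 [0.585 0.177 0.186] [180.   60.   93.5] [ 22.  38.  18. 100. -55. 124.]
50 [0.582 0.145 0.228] [-180.      53.333   89.056] [ 18.  30.  16.  99. -49. 120.]
65 [0.578 0.101 0.263] [180.     43.333  82.389] [ 12.  23.  14.  98. -40. 116.]
80 [0.571 0.051 0.287] [-180.      33.333   75.722] [  4.  15.  10.  96. -31. 112.]
95 [ 0.557 -0.002  0.298] [180.     23.333  73.5  ] [ -4.   6.   3.  92. -23. 103.]
110 [ 0.541 -0.055  0.295] [180.     13.333  73.5  ] [-14.  -2.  -4.  88. -13.  93.]
125 [ 0.526 -0.106  0.279] [180.      3.333  73.5  ] [-24.  -5.  -8.  87.  -3.  83.]
140 [ 0.515 -0.142  0.25 ] [180.    0.   73.5] [-29.  -6. -12.  84.   0.  77.]
155 [ 0.508 -0.166  0.213] [180.    0.   73.5] [-32.  -5. -15.  80.   0.  74.]
170 [ 0.504 -0.18   0.17 ] [180.    0.   73.5] [-34.  -4. -19.  76.   0.  73.]
```

```bash
python3 - <<'E'
from h import *
from plant import robot
robot.set_gripper(0.0)
p,r=follow(5,off=.012,back=.06)
ph=p+[0,0,.08]; robot.move_pose(ph.tolist(),r.tolist())
robot.line_to(p.tolist(),vel=.12)
o=robot.observe(); print(o["time"],o["tool_pos"],o["tcp_rot"],o["ft_force"],o["gripper_width"])
for n in("side","top"): cv2.imwrite(f"pics/{n}1.png",robot.grab_frame(n))
E
python3 -c "
import cv2
a=cv2.imread('pics/side1.png')[100:400,130:430];b=cv2.imread('pics/top1.png')[120:420,150:450]
cv2.imwrite('pics/c1.png',cv2.resize(cv2.hconcat([a,b]),(800,400)))"
```

```text
3.4167 [0.59103789 0.26436187 0.11431498] [179.91174384  59.98977991  93.43411757] [-0.32979471 -0.24325121 -0.23954688] 8.578882899816754e-05
```

View pics/c1.png

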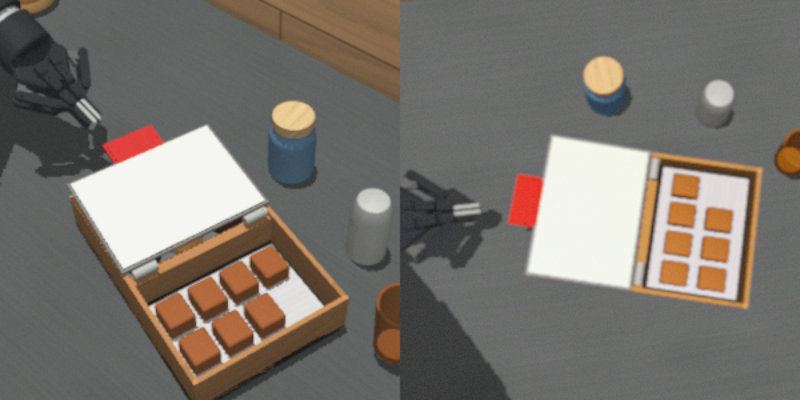

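The closed fingertips are outside the tab, in line with it and below. In the composite, the tip is at (97,120) in the side view and (480,209) in the top view. Next I slide them under and start lifting.

```bash
python3 - <<'E'
from h import *
from plant import robot
p,r=follow(5,off=.012)
print("in",robot.line_to(p.tolist(),vel=.08,guard=6))
for th in (5,10,20,30):
    p,r=follow(th); robot.line_to(p.tolist(),vel=.06,rotation=r.tolist()); o=robot.observe(); print(th,round(o["time"],2),o["ft_force"].round(1))
for n in("side","top"): cv2.imwrite(f"pics/{n}2.png",robot.grab_frame(n))
a=cv2.imread('pics/side2.png')[100:400,130:430];b=cv2.imread('pics/top2.png')[120:420,150:450]
cv2.imwrite('pics/c2.png',cv2.resize(cv2.hconcat([a,b]),(800,400)))
E
```

```text
in False
5 4.77 [ 0.3 -0.4 -0.5]
10 5.19 [ 0.9 -0.5  0.1]
20 5.89 [ 0.1 -0.6 -0.8]
30 6.59 [-1.   0.2  0.6]
```

View pics/c2.png

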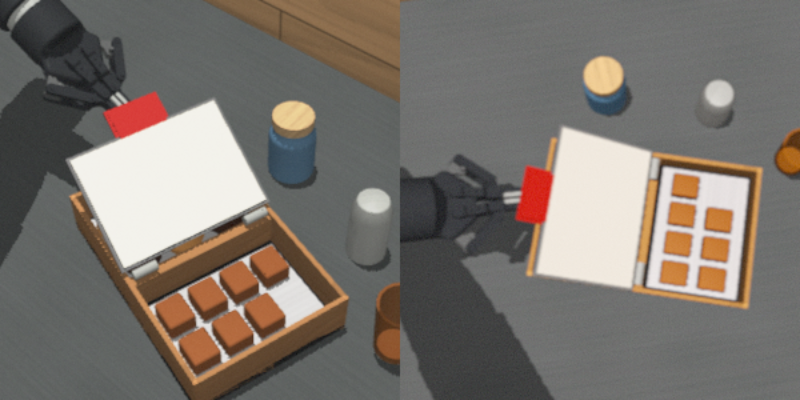

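The cover is rising, with the tips under the red tab. I'll carry on to upright.

```bash
python3 - <<'E'
from h import *
from plant import robot
for th in range(40,96,10):
    p,r=follow(th); robot.line_to(p.tolist(),vel=.08,rotation=r.tolist()); o=robot.observe(); print(th,round(o["time"],2),o["ft_force"].round(1))
for n in("side","top"): cv2.imwrite(f"pics/{n}3.png",robot.grab_frame(n))
a=cv2.imread('pics/side3.png')[60:360,130:430];b=cv2.imread('pics/top3.png')[120:420,150:450]
cv2.imwrite('pics/c3.png',cv2.resize(cv2.hconcat([a,b]),(800,400)))
E
```

```text
40 7.22 [0.4 0.  0. ]
50 7.84 [ 0.5  0.2 -0.8]
60 8.46 [-0.6  0.   0.3]
70 9.07 [ 0.2 -0.4 -0.6]
80 9.69 [ 0.2  0.  -0.8]
90 10.31 [0.8 0.7 0. ]
```

View pics/c3.png

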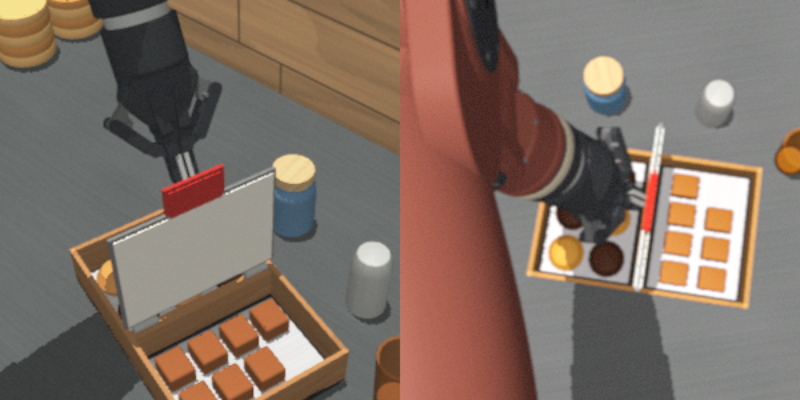

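The cover is nearly upright, with the tips behind the tab, and the jar and shaker haven't moved. Next I push it over and down.

```bash
python3 - <<'E'
from h import *
from plant import robot
for th in list(range(100,171,10))+[175]:
    p,r=follow(th); robot.line_to(p.tolist(),vel=.08,rotation=r.tolist()); o=robot.observe(); print(th,round(o["time"],2),o["ft_force"].round(1),o["tool_pos"].round(3))
p,r=follow(178); p[2]-=.015
print("press",robot.line_to(p.tolist(),vel=.02,rotation=r.tolist(),guard=12)); o=robot.observe(); print(round(o["time"],2),o["ft_force"].round(1),o["tool_pos"].round(4), "tip z",o["tool_pos"][2]-.0726)
robot.pause(.4); print(robot.observe()["ft_force"].round(1))
for n in("side","top"): cv2.imwrite(f"pics/{n}4.png",robot.grab_frame(n))
a=cv2.imread('pics/side4.png')[120:420,150:450];b=cv2.imread('pics/top4.png')[120:420,190:490]
cv2.imwrite('pics/c4.png',cv2.resize(cv2.hconcat([a,b]),(800,400)))
E
```

```text
100 11.03 [ 0.6  0.2 -0.4] [ 0.552 -0.02   0.299]
110 11.64 [-0.1  1.1 -0.5] [ 0.541 -0.055  0.295]
120 12.25 [ 0.1 -0.1  0.1] [ 0.531 -0.089  0.286]
130 12.86 [0.7 0.2 0.5] [ 0.522 -0.121  0.271]
140 13.38 [ 0.3 -1.1  0.6] [ 0.515 -0.143  0.25 ]
150 13.91 [-0.3 -0.8 -0.5] [ 0.51  -0.159  0.226]
160 14.43 [-0.  -0.6 -0.1] [ 0.506 -0.172  0.199]
170 14.96 [ 1.2 -0.  -0.2] [ 0.504 -0.18   0.17 ]
175 15.3 [-0.7  0.5  0.1] [ 0.503 -0.182  0.155]
press True
16.1 [-1.8  1.6  7.7] [ 0.5035 -0.1829  0.1405] tip z 0.06790279667205829
[-2.6  2.   8.9]
```

View pics/c4.png

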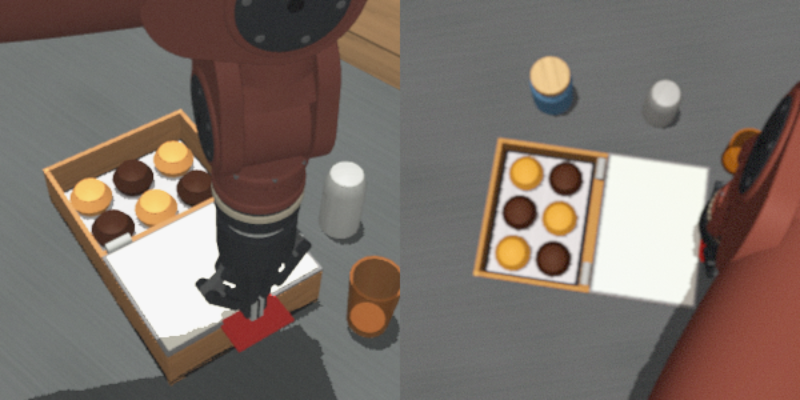

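The tips stopped at z = 67.9 mm, which matches the flat cover's 68 mm. I'll retract straight up, swing clear and check.

```bash
python3 - <<'E'
from h import *
from plant import robot
o=robot.observe(); p=o["tool_pos"].copy(); p[2]+=.18; robot.line_to(p.tolist(),vel=.12)
robot.goto_joints([52.271, 5.964, 5.575, 89.605, 0, 77.527])
o=robot.observe(); print(o["time"],o["ft_force"].round(1),o["tool_pos"])
for n in("side","top"): cv2.imwrite(f"pics/{n}5.png",robot.grab_frame(n))
a=cv2.imread('pics/side5.png')[150:400,170:480];b=cv2.imread('pics/top5.png')[140:390,220:530]
cv2.imwrite('pics/c5.png',cv2.resize(cv2.hconcat([a,b]),(800,323)))
for n,im,(x0,y0) in(("side",a,(170,150)),("top",b,(220,140))): cv2.imwrite(f"pics/{n}5z.png",cv2.resize(im,None,fx=2.5,fy=2.5,interpolation=cv2.INTER_CUBIC))
for n in("side","top"):
    i0=cv2.imread(f"pics/{n}0.png");i5=cv2.imread(f"pics/{n}5.png")
    d=cv2.absdiff(i0,i5).max(2)
    for k,P in(("jar",(.758,.002)),("shaker",(.706,-.159)),("glass",(.614,-.264))):
        u=proj(robot.get_calibration(n),[P[0],P[1],.05]).astype(int); print(n,k,u,d[u[1]-25:u[1]+25,u[0]-20:u[0]+20].mean().round(2),d[u[1]-25:u[1]+25,u[0]-20:u[0]+20].max())
E
```

```text
20.9667 [ 0.3 -0.3 -0.2] [0.25673742 0.54232971 0.30393748]
side jar [348 207] 2.8 10
side shaker [405 270] 2.76 10
side glass [428 342] 3.71 17
top jar [304 184] 4.38 16
top shaker [387 198] 4.17 16
top glass [447 235] 6.39 34
```

View pics/side5z.png

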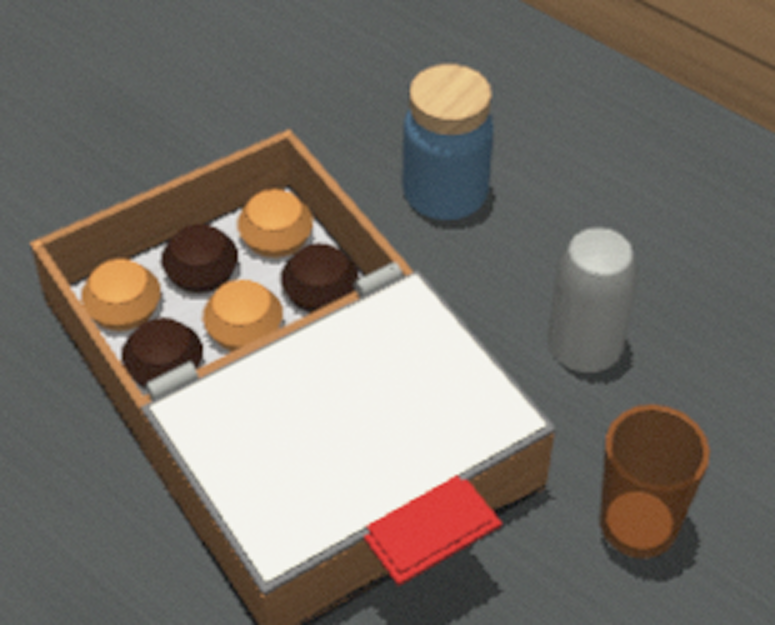

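View pics/top5z.png

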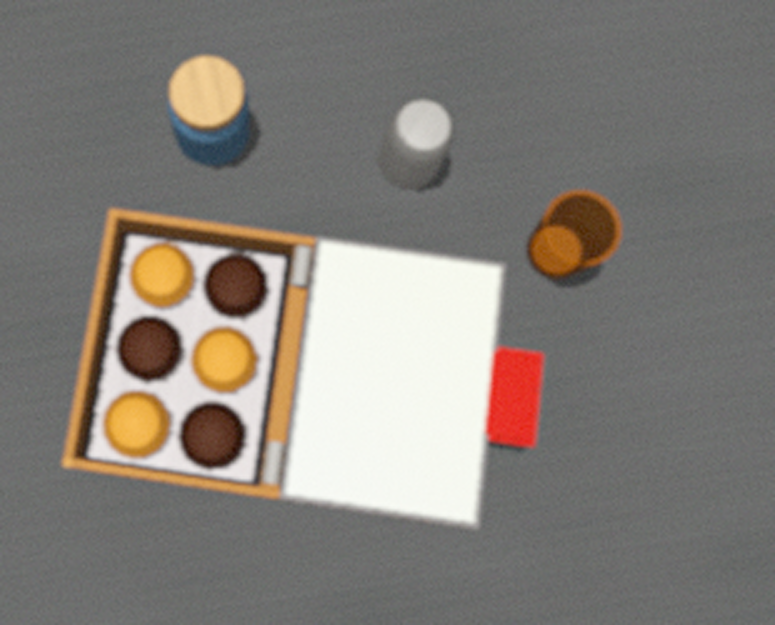

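The cover lies on the right tray with the tab pointing outward, and the buns are exposed. The glass area differs most between the before and after pictures, probably from the cover's edge or shadow, so I'll triangulate the tab, the leaf and the glass.

```bash
python3 - <<'E'
from h import *
from plant import robot
ct,cs=robot.get_calibration("top"),robot.get_calibration("side")
T=lambda p:np.array(p)/2.5+[220,140]
S=lambda p:np.array(p)/2.5+[170,150]
for k,a,b in(("tabN",(535,446),(400,581)),("tabF",(543,351),(501,522)),("leafF",(502,264),(552,428)),("leafN",(476,524),(266,584)),("glass",(582,228),(657,451))):
    print(k,tri(ct,T(a),cs,S(b)).round(4))
for n in("side","top"):
    for f in(0,5):
        im=cv2.imread(f"pics/{n}{f}.png"); hsv=cv2.cvtColor(im,cv2.COLOR_BGR2HSV)
        m=(hsv[...,0]<20)&(hsv[...,1]>120); x0,y0,x1,y1=(405,308,460,380) if n=="side" else (428,210,475,258)
        M=cv2.moments(m[y0:y1,x0:x1].astype(np.uint8)); print(n,f,"glass",M["m10"]/M["m00"],M["m01"]/M["m00"])
E
```

```text
tabN [ 0.4608 -0.202   0.069 ]
tabF [ 0.5282 -0.2213  0.0669]
leafF [ 0.5997 -0.2044  0.0648]
leafN [ 0.4117 -0.1481  0.0699]
glass [ 0.6154 -0.2657  0.0821]
side 0 glass 24.778841309823676 32.67506297229219
side 5 glass 24.765743073047858 32.67506297229219
top 0 glass 21.612765957446808 23.309574468085106
top 5 glass 21.560042507970245 23.313496280552602
```

```bash
python3 -c "
from plant import robot
robot.job_done()"
```

```text
the job is handed in; nothing more can be done
```

The left tray is open: the cover now lies flat on the right tray, and the job is handed in. I pushed the cover up by its red tab with the closed fingertips, took it over the spine and pressed it down from above. It was never pinched. The arm then went back to its start pose, clear of everything, at 21.0 s.

- **Cover flat:** when pressing (about 9–10 N on the tool), the tips stopped at 67.9 mm, against 68 mm for a flat cover. Afterwards the tab's top triangulated at 67–69 mm. The two leaf corners came out at 65 and 70 mm, which is within the picking error.
- **Jar, shaker and glass:** all three are standing where they were. The before and after pictures match at the jar and shaker. The glass area differed a little more, but the glass itself shifted less than 0.1 px in both views.
- **Force readings:** no collisions showed. The force readings taken between pushing moves were only noise, about 1 N, so I judged the lift from the pictures instead.

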